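# Find the rocking jar cover and press it home

### The arm

A 6-joint arm with a two-finger parallel gripper is mounted at the origin on the work surface. World frame = base frame: x ahead of the robot, y to its left, z up, the work surface at z = 0. Lengths are in m, angles in rad, forces in N, time in s.
With the tool pointing down it reaches from about 0.35 to 0.775 m from the base axis. Payload 7.3 kg.
Tool frame: the origin (TCP) lies at the very end of the fingers, on their centre line; the grasp point (between the pads) lies 19 mm behind it (robot.tcp_to_grasp is the distance from the TCP to the grasp point, in m); z points along the fingers, y is the direction in which the jaws open and shut (so a half turn about z gives the same grasp; the last joint's range is limited). The gripper opens to 92 mm and grips with 3 to 60 N. Pads are 19 mm wide; open, the fingers measure 130 mm over their backs; the gripper's body (75 mm by 190 mm) begins 47 mm behind the grasp point.
Start: joints at [1.152, 0.342, 1.524, -0, 1.275, -0.146], TCP at [0.141, 0.506, 0.227] pointing down, gripper open.
Joint ranges: [-2.53, 2.53], [-0.77, 2.02], [0.04, 2.7], [-1, 4.14], [0.28, 2.66], [-3.11, 3.11]. Speed limits (rad/s): [2.57, 2.57, 3.14, 3.14, 3.14, 3.14].

### API

Orientations are given as [roll, pitch, yaw] about the fixed x, y, z axes, in that order (R = Rz(yaw) Ry(pitch) Rx(roll)).
In Python, from cell import robot gives the robot as it stands.
- The arm moves only by the tool arm_command, never from a script. Its argument "motion" is a list that holds one entry, the list of rows, each a list of 7 numbers: the turn, a rotation vector about the tool's x, y, z in units of 90 degrees (1.0 is 90 degrees), then the shift along the tool's x, y, z in units of 30 cm (1.0 is 30 cm), then the opening, from -1 (shut) to 1 (fully open). In form: [[[wx, wy, wz, tx, ty, tz, grip], ...]]. A call has 1 to 8 rows; each row is the pose to reach, as a shift and turn from the pose commanded when the call began, along the tool's axes at that moment; what a row does not reach only later rows make up. A row lasts 1/10 s, in which the tool goes at most 50 mm and 8.59 degrees, less where a joint would pass 70% of its speed; a pose out of reach is approached as far as the arm can. A call with a number of a shift or a turn outside -1 to 1 is refused whole. A call with a gripper value outside its range is refused whole. The fingers move at their own pace and stop on an object; "grip_force" is the grip in N (left out, the last holds). Time passes only in rows, so rows that repeat a pose let the fingers close. It gives the time, the measured TCP pose, the force and the opening at its end, in the units of the state.
- robot.observe(): the state, without advancing time (a new reading comes with each control period).
- robot.read_camera(name): name is "scene" or "side" or "wrist"; returns a dict with "image" (420x560x3 uint8, red, green, blue), "z_map" (420x560 float32, m along the optical axis (not along the pixel's ray), 0 where there is no reading), "fov_y" (degrees; the focal length in pixels is half the picture's height over the tangent of half this angle, whatever the lens; pixels are square), "cx", "cy" (the principal point, pixels), "cam_to_world" (4x4, takes a point from camera to world coordinates). Camera axes: x right, y down, z forward; pixel columns grow to the right and rows downward; lengths in m; the calibration is good to about 2 mm. A picture is of the moment at which its call begins.
- robot.hand_in(): hands the job in, once; it reports no verdict.
The state is a dict: "time": time; "qpos": joint angles; "qvel": joint speeds; "joint_efforts": joint torques, N m; "tool_pos": TCP position; "tool_rot": TCP orientation; "contact_force": force on the tool from outside, world axes, zero at the start; "torque": the same for the moment, N m; "opening": finger opening in m.
Only numpy, scipy, OpenCV 4.12 (cv2) and the standard library are available. Lean on these libraries where they do the work, as an engineer would, in place of code of your own. Each camera call takes 0.05 s, during which the arm holds its last target.

### The job

One of the four white jar covers on the tray is not seated: they all look alike, but it rocks when pressed lightly near its edge. Find it by such light presses with the fingertips, then push it straight down in its middle until it is fully home and level, and finish while still pressing on it, touching no other cover. Do not lift any cover, and leave the stamp, brush cup, paperweight and bowl where they are.

Things in the scene. Friction and masses are not known exactly. Their poses are not given: they have to be found in the camera images.
- tray: dark wooden display tray, fixed, 286 mm square over its low rim; its floor is 12 mm thick, its rim 20 mm high; origin at the centre of its underside. The four lidded jars stand on its floor in a two by two square about 132 mm apart
- jar_a: white porcelain jar, 80 mm across, blue bands round its foot, fixed to the tray; origin at the centre of its underside, z up. Hand-turned: rims lie anywhere from 50 to 62 mm above the underside, so a cover's height does not tell whether it is seated. A seated cover yields less than 1 mm to a press of 10 N anywhere
- cover_a_top (a point): centre of the flat top of this jar's round white cover, 88 mm across; z is its upward normal. If it is the unseated one it rests level 4 mm too high, hidden by its 9 mm skirt; 2 to 4 N within 15 mm of the edge tips it 0.1 rad (the edge dips 3 to 4 mm and stops; it springs back). Pressed with 12 to 20 N in the middle it goes 4 mm down and stays home
- jar_b: white porcelain jar, 80 mm across, blue bands round its foot, fixed to the tray; origin at the centre of its underside, z up. Hand-turned: rims lie anywhere from 50 to 62 mm above the underside, so a cover's height does not tell whether it is seated. A seated cover yields less than 1 mm to a press of 10 N anywhere
- cover_b_top (a point): centre of the flat top of this jar's round white cover, 88 mm across; z is its upward normal. If it is the unseated one it rests level 4 mm too high, hidden by its 9 mm skirt; 2 to 4 N within 15 mm of the edge tips it 0.1 rad (the edge dips 3 to 4 mm and stops; it springs back). Pressed with 12 to 20 N in the middle it goes 4 mm down and stays home
- jar_c: white porcelain jar, 80 mm across, blue bands round its foot, fixed to the tray; origin at the centre of its underside, z up. Hand-turned: rims lie anywhere from 50 to 62 mm above the underside, so a cover's height does not tell whether it is seated. A seated cover yields less than 1 mm to a press of 10 N anywhere
- cover_c_top (a point): centre of the flat top of this jar's round white cover, 88 mm across; z is its upward normal. If it is the unseated one it rests level 4 mm too high, hidden by its 9 mm skirt; 2 to 4 N within 15 mm of the edge tips it 0.1 rad (the edge dips 3 to 4 mm and stops; it springs back). Pressed with 12 to 20 N in the middle it goes 4 mm down and stays home
- jar_d: white porcelain jar, 80 mm across, blue bands round its foot, fixed to the tray; origin at the centre of its underside, z up. Hand-turned: rims lie anywhere from 50 to 62 mm above the underside, so a cover's height does not tell whether it is seated. A seated cover yields less than 1 mm to a press of 10 N anywhere
- cover_d_top (a point): centre of the flat top of this jar's round white cover, 88 mm across; z is its upward normal. If it is the unseated one it rests level 4 mm too high, hidden by its 9 mm skirt; 2 to 4 N within 15 mm of the edge tips it 0.1 rad (the edge dips 3 to 4 mm and stops; it springs back). Pressed with 12 to 20 N in the middle it goes 4 mm down and stays home
- stamp_mid (a point): stone seal stamp, 24 mm square and 56 mm tall, standing loose on the tray between the jars; the point lies 25 mm above its underside. Not part of the work
- brush_cup: porcelain cup of brushes, 72 mm across, cup 90 mm and brushes about 210 mm tall, standing loose left of the tray; origin at the centre of its underside. Not part of the work
- paperweight: dark wooden paperweight bar, 26 x 160 x 16 mm with a small brass knob, lying loose right of the tray; origin at the centre of its underside. Not part of the work
- water_dish: small blue porcelain bowl, 70 mm across, 28 mm high, standing loose right of the tray; origin at the centre of its underside. Not part of the work

How it is judged:
By the outcome, as a careful person would: the job done as asked, in the order asked, and still so for the second after the job is handed in, while the arm keeps its last pose, push and grip.
It also fails if it takes over 48 s, if anything falls off the work surface, if the arm or the gripper's body presses on something with over 40 N, if the wrist force passes 120 N, or if a joint passes its speed limit or range.

## Working session

There is one attempt and no reset: what is moved stays moved. The work goes in short steps, Python scripts to look and compute and a tool call to move; the robot and the scene stay as the last step left them, time stands still between calls to the robot, and variables do not carry over. Pictures are saved under pics/ and viewed, and the job is handed in when it is done.

Besides the shell and the picture viewer there is one more tool, called after "Request:" as name([rows], argument=value, ...), one row to a line, values as JSON. arm_command: Moves the arm, as the interface text tells. Its arguments: {"type":"object","properties":{"motion":{"type":"array"},"grip_force":{"type":"number"}},"required":["motion"]}

```bash
ls; mkdir -p pics
python3 - <<'E'
from cell import robot
import cv2,numpy as np
s=robot.observe()
for k in s: print(k,np.round(s[k],4))
for n in ["scene","side","wrist"]:
    c=robot.read_camera(n)
    cv2.imwrite(f"pics/{n}0.png",c["image"][:,:,::-1])
    np.savez(f"pics/{n}0.npz",**c)
    print(n,c["fov_y"],c["cx"],c["cy"],np.round(c["cam_to_world"],3).tolist())
E
```

```text
pics
time 0.0
qpos [ 1.152   0.3427  1.525  -0.      1.2754 -0.146 ]
qvel [-0.0001  0.0017 -0.0002 -0.0023  0.0014  0.0007]
joint_efforts [-6.00000e-04 -4.31243e+01 -2.44221e+01  7.18000e-02  5.60000e-02
 -1.00000e-04]
tool_pos [0.1413 0.5052 0.226 ]
tool_rot [-3.1400e+00 -2.0000e-04  2.8688e+00]
contact_force [ 0.2049 -0.1401  0.1639]
torque [0.1088 0.0182 0.0137]
opening 0.0917
scene 52.74073824143819 279.9945349075601 203.9973033033091 [[0.496, 0.608, -0.62, 1.192], [0.868, -0.353, 0.349, -0.363], [-0.006, -0.712, -0.703, 0.828], [0.0, 0.0, 0.0, 1.0]]
side 42.789853149271124 273.46733104881315 203.2310857160107 [[0.794, -0.431, 0.429, -0.128], [-0.608, -0.55, 0.572, -0.907], [-0.01, -0.716, -0.698, 1.198], [0.0, 0.0, 0.0, 1.0]]
wrist 59.72386362408923 272.39431777242635 210.22398620341448 [[0.27, 0.917, 0.294, 0.062], [0.963, -0.258, -0.082, 0.527], [0.0, 0.305, -0.952, 0.385], [0.0, 0.0, 0.0, 1.0]]
```

View pics/scene0.png

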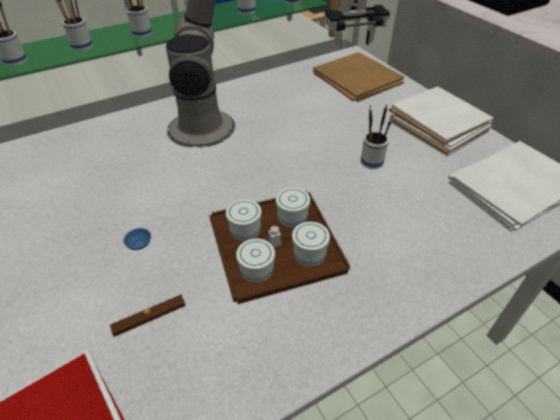

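View pics/side0.png

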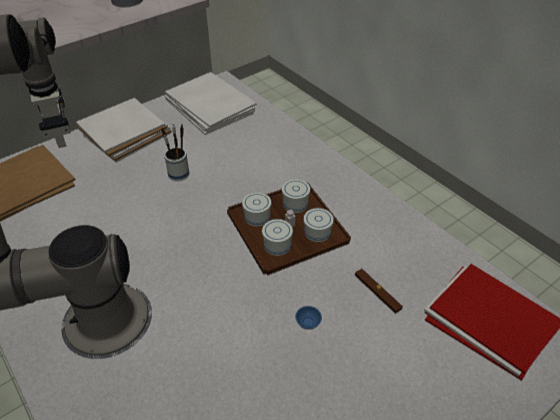

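View pics/wrist0.png

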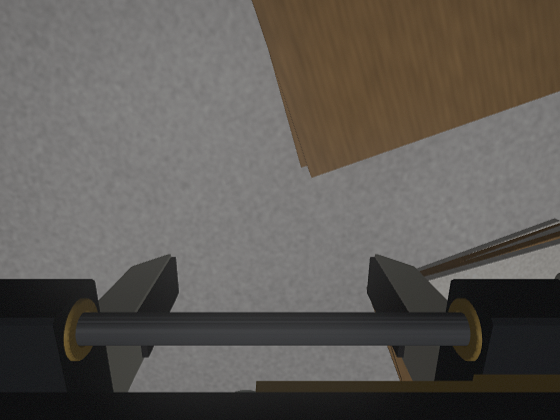

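The scene view shows covers at about (244,212), (293,200), (311,237) and (256,254), with the stamp at (275,235). The brush cup is at (374,150), close to the wrist's right side. The side view shows the same layout. Next I'll measure the positions.

```bash
cat > h.py <<'E'
import numpy as np,cv2
def cloud(c):
    z=c["z_map"];h,w=z.shape
    f=h/2/np.tan(np.radians(float(c["fov_y"]))/2)
    u,v=np.meshgrid(np.arange(w),np.arange(h))
    p=np.stack([(u-c["cx"])/f*z,(v-c["cy"])/f*z,z,np.ones_like(z)],-1)
    P=(p@np.asarray(c["cam_to_world"]).T)[...,:3]; P[z==0]=np.nan
    return P
E
python3 - <<'E'
from h import *
for n in["scene","side"]:
    c=dict(np.load(f"pics/{n}0.npz"));P=cloud(c);im=c["image"].astype(int)
    roi=(P[...,0]>.3)&(P[...,0]<.9)&(abs(P[...,1])<.4)
    table=roi&(P[...,2]<.02); 
    print(n,"table z",np.nanmedian(P[...,2][roi]))
    m=(roi&(P[...,2]>.06)&(P[...,2]<.11)&(im.min(-1)>110)).astype(np.uint8)
    k,l,st,ce=cv2.connectedComponentsWithStats(m)
    for i in range(1,k):
        if st[i,4]<80: continue
        q=P[l==i]
        top=np.nanpercentile(q[:,2],90)
        t=q[q[:,2]>top-.006]
        print(np.round(ce[i]),st[i,4],"top",np.median(t[:,2]).round(4),"mid",((t.min(0)+t.max(0))/2).round(4),"mean",t.mean(0).round(4),"ext",np.ptp(t,axis=0).round(3))
    d=roi&(P[...,2]>.005)&(P[...,2]<.03)&(im[...,0]<110)&(im[...,0]>im[...,2]+8)
    k,l,st,ce=cv2.connectedComponentsWithStats(d.astype(np.uint8))
    for i in range(1,k):
        if st[i,4]<80: continue
        q=P[l==i].astype(np.float32); print("brown",cv2.minAreaRect(q[:,:2]),np.median(q[:,2]))
    # everything tall
    m=((P[...,2]>.02)&roi).astype(np.uint8)
    k,l,st,ce=cv2.connectedComponentsWithStats(m)
    for i in range(1,k):
        if st[i,4]<40: continue
        q=P[l==i]; print("obj",np.round(ce[i]),st[i,4],q.min(0).round(3),q.max(0).round(3))
E
```

```text
scene table z 0.0011808145239305956
[292. 199.] 676 top 0.0771 mid [0.5258 0.0485 0.0768] mean [0.5279 0.0474 0.077 ] ext [0.088 0.087 0.008]
[243. 212.] 742 top 0.0783 mid [ 0.5044 -0.0819  0.0783] mean [ 0.5059 -0.0824  0.0782] ext [0.09  0.087 0.008]
[310. 236.] 857 top 0.0795 mid [0.6549 0.0191 0.0799] mean [0.657  0.0188 0.0794] ext [0.089 0.086 0.01 ]
[255. 254.] 942 top 0.0709 mid [ 0.6314 -0.1141  0.0709] mean [ 0.6333 -0.1148  0.0709] ext [0.086 0.088 0.008]Traceback (most recent call last):
  File "<stdin>", line 19, in <module>
cv2.error: OpenCV(4.12.0) /io/opencv/modules/imgproc/src/convhull.cpp:143: error: (-215:Assertion failed) total >= 0 && (depth == CV_32F || depth == CV_32S) in function 'convexHull'
```

Run:
```python
from h import *
for n in["scene","side"]:
    c=dict(np.load(f"pics/{n}0.npz"));P=cloud(c);im=c["image"].astype(int)
    roi=(P[...,0]>.3)&(P[...,0]<.9)&(abs(P[...,1])<.4)
    m=(roi&(P[...,2]>.06)&(P[...,2]<.11)&(im.min(-1)>110)).astype(np.uint8)
    k,l,st,ce=cv2.connectedComponentsWithStats(m)
    for i in range(1,k):
        if st[i,4]<80: continue
        q=P[l==i]
        top=np.nanpercentile(q[:,2],90)
        t=q[q[:,2]>top-.004]
        print(n,"top",np.median(t[:,2]).round(4),"mid",((t.min(0)+t.max(0))/2).round(4))
    m=((P[...,2]>.018)&(P[...,2]<.3)&roi).astype(np.uint8)
    k,l,st,ce=cv2.connectedComponentsWithStats(m)
    for i in range(1,k):
        if st[i,4]<40: continue
        q=P[l==i]; print("obj",np.round(ce[i]),st[i,4],q.min(0).round(3),q.max(0).round(3))
    m=(P[...,2]>.075)&(np.hypot(P[...,0]-.58,P[...,1]+.03)<.03); print("stamp",P[m].reshape(-1,3).mean(0) if m.any() else None)
```

```text
scene top 0.0771 mid [0.5258 0.0485 0.0778]
scene top 0.0784 mid [ 0.5044 -0.0819  0.0792]
scene top 0.0796 mid [0.6549 0.0191 0.081 ]
scene top 0.071 mid [ 0.6315 -0.1141  0.0719]
obj [373. 143.] 854 [0.406 0.346 0.018] [0.48  0.4   0.204]
obj [275. 236.] 6056 [ 0.414 -0.199  0.018] [0.745 0.132 0.085]
obj [136. 237.] 263 [ 0.374 -0.368  0.018] [ 0.443 -0.3    0.032]
obj [147. 311.] 47 [ 0.612 -0.381  0.018] [ 0.635 -0.359  0.028]
stamp None
side top 0.0801 mid [0.6533 0.0185 0.0826]
side top 0.0776 mid [0.5221 0.0471 0.0789]
side top 0.0715 mid [ 0.6292 -0.1134  0.0744]
side top 0.0785 mid [ 0.5013 -0.0832  0.0805]
obj [176. 158.] 698 [0.401 0.342 0.018] [0.476 0.4   0.204]
obj [275. 215.] 2821 [ 0.408 -0.137  0.018] [0.744 0.134 0.087]
obj [318. 224.] 816 [ 0.585 -0.159  0.018] [ 0.714 -0.06   0.079]
obj [317. 249.] 204 [ 0.441 -0.2    0.018] [ 0.701 -0.134  0.028]
obj [308. 315.] 220 [ 0.373 -0.369  0.018] [ 0.442 -0.3    0.032]
stamp None
```

Four cover tops were found, both views agreeing within 3 mm:

| Cover | x (m) | y (m) | z (m) |
|---|---|---|---|
| 1 | 0.524 | 0.048 | 0.0775 |
| 2 | 0.503 | -0.0825 | 0.078 |
| 3 | 0.654 | 0.019 | 0.080 |
| 4 | 0.630 | -0.114 | 0.071 |

Spacing is about 133 mm, as given. I'll shut the fingers and travel high.

Request:
arm_command([
  [[0,0,0,-0.05,-0.05,-0.12,-1],[0,0,0,-0.756,-0.562,-0.12,-1],[0,0,0,-0.756,-0.562,-0.12,-1],[0,0,0,-0.756,-0.562,-0.12,-1],[0,0,0,-0.756,-0.562,-0.12,-1],[0,0,0,-0.756,-0.562,-0.12,-1],[0,0,0,-0.756,-0.562,-0.12,-1],[0,0,0,-0.756,-0.562,-0.12,-1]],
], grip_force=10)

```text
time: 0.95
tool_pos: [0.3153, 0.281, 0.2626]
tool_rot: [-3.142, -0.0, 2.865]
contact_force: [-0.3, -0.4, -1.1]
opening: 0.0328
```

Request:
arm_command([
  [[0,0,0,-0.752,-0.56,0.3,-1],[0,0,0,-0.752,-0.56,0.3,-1],[0,0,0,-0.752,-0.56,0.3,-1],[0,0,0,-0.752,-0.56,0.3,-1],[0,0,0,-0.752,-0.56,0.3,-1],[0,0,0,-0.752,-0.56,0.56,-1],[0,0,0,-0.752,-0.56,0.56,-1],[0,0,0,-0.752,-0.56,0.56,-1]],
])

```text
time: 1.75
tool_pos: [0.4838, 0.0597, 0.0892]
tool_rot: [-3.139, -0.011, 2.868]
contact_force: [-0.7, 0.4, 0.2]
opening: 0.0002
```

Request:
arm_command([
  [[0,0,0,0,0,0.01,-1],[0,0,0,0,0,0.01,-1]],
])

```text
time: 1.95
tool_pos: [0.4868, 0.0612, 0.0932]
tool_rot: [3.141, 0.002, 2.871]
contact_force: [0.5, 0.2, 0.2]
opening: 0.0005
```

Run:
```python
from cell import robot
from h import *
s=robot.observe();print(s["time"],s["tool_pos"],s["tool_rot"],s["contact_force"])
c=robot.read_camera("wrist");a=c["image"][:,:,::-1]
c2=robot.read_camera("side");b=cv2.resize(c2["image"][120:300,180:420,::-1],(560,420))
cv2.imwrite("pics/w1.png",cv2.resize(np.vstack([a,b]),(450,600)))
```

```text
1.95 [0.48680029 0.06116797 0.09317607] [3.14065664e+00 1.89216986e-03 2.87052429e+00] [0.54130593 0.20695693 0.18448093]
```

View pics/w1.png

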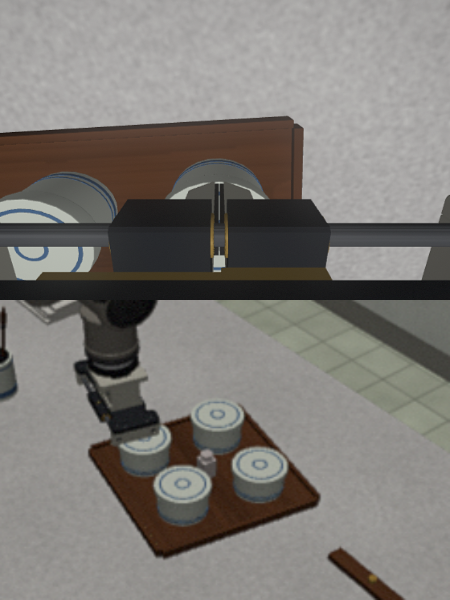

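The fingers are shut above the robot-side edge of cover 1, at lower panel (140,435). Next I descend in small steps.

Request:
arm_command([
  [[0,0,0,0,0,0.02,-1],[0,0,0,0,0,0.037,-1],[0,0,0,0,0,0.04,-1],[0,0,0,0,0,0.04,-1]],
])

```text
time: 2.45
tool_pos: [0.4862, 0.0596, 0.0796]
tool_rot: [3.142, -0.0, 2.869]
contact_force: [-0.4, -0.3, -0.8]
opening: 0.0005
```

Request:
arm_command([
  [[0,0,0,0,0,0.004,-1],[0,0,0,0,0,0.004,-1]],
])

```text
time: 2.65
tool_pos: [0.4864, 0.0595, 0.0784]
tool_rot: [3.142, -0.0, 2.869]
contact_force: [0.2, -0.1, -0.1]
opening: 0.0003
```

Request:
arm_command([
  [[0,0,0,0,0,0.004,-1],[0,0,0,0,0,0.004,-1]],
])

```text
time: 2.85
tool_pos: [0.4864, 0.0595, 0.0772]
tool_rot: [3.142, -0.0, 2.869]
contact_force: [0.1, -0.1, 0.1]
opening: 0.0004
```

Request:
arm_command([
  [[0,0,0,0,0,0.002,-1],[0,0,0,0,0,0.002,-1]],
])

```text
time: 3.05
tool_pos: [0.4864, 0.0596, 0.0766]
tool_rot: [3.142, -0.0, 2.869]
contact_force: [0.4, 0.2, 1.2]
opening: 0.0002
```

Request:
arm_command([
  [[0,0,0,0,0,0.002,-1],[0,0,0,0,0,0.002,-1]],
])

```text
time: 3.25
tool_pos: [0.4864, 0.0596, 0.0761]
tool_rot: [3.141, 0.0, 2.869]
contact_force: [-0.2, 0.2, 0.2]
opening: 0.0007
```

Request:
arm_command([
  [[0,0,0,0,0,0.002,-1],[0,0,0,0,0,0.002,-1]],
])

```text
time: 3.45
tool_pos: [0.4864, 0.0596, 0.0758]
tool_rot: [3.141, 0.0, 2.869]
contact_force: [-0.5, -0.5, 5.1]
opening: 0.0007
```

Request:
arm_command([
  [[0,0,0,0,0,0,-1]],
])

```text
time: 3.55
tool_pos: [0.4865, 0.0596, 0.0758]
tool_rot: [3.141, 0.0, 2.869]
contact_force: [-0.8, -0.0, 4.6]
opening: 0.0
```

Request:
arm_command([
  [[0,0,0,0,0,0.001,-1],[0,0,0,0,0,0.001,-1]],
])

```text
time: 3.75
tool_pos: [0.4865, 0.0596, 0.0756]
tool_rot: [3.141, 0.0, 2.869]
contact_force: [-2.1, -0.6, 7.1]
opening: 0.0007
```

Cover 1 is stiff: 7 N with about 0.4 mm of yield, 39 mm from the centre, so it is seated. On to cover 2.

Request:
arm_command([
  [[0,0,0,0,0,-0.08,-1],[0,0,0,-0.02,-0.15,-0.08,-1],[0,0,0,-0.05,-0.3,-0.08,-1],[0,0,0,-0.05,-0.441,-0.08,-1],[0,0,0,-0.05,-0.441,-0.06,-1],[0,0,0,-0.05,-0.441,-0.03,-1],[0,0,0,-0.05,-0.441,-0.015,-1],[0,0,0,-0.05,-0.441,-0.015,-1]],
])

```text
time: 4.55
tool_pos: [0.4648, -0.0705, 0.0787]
tool_rot: [3.141, -0.002, 2.87]
contact_force: [0.1, 0.2, 0.6]
opening: 0.0004
```

Request:
arm_command([
  [[0,0,0,0,0,0.002,-1],[0,0,0,0,0,0.002,-1]],
])

```text
time: 4.75
tool_pos: [0.4655, -0.0711, 0.0791]
tool_rot: [3.141, 0.0, 2.87]
contact_force: [-0.4, -0.5, 0.9]
opening: 0.0004
```

Request:
arm_command([
  [[0,0,0,0,0,0.002,-1],[0,0,0,0,0,0.002,-1]],
])

```text
time: 4.95
tool_pos: [0.4654, -0.0717, 0.0786]
tool_rot: [3.142, 0.0, 2.869]
contact_force: [-0.4, -0.4, 0.0]
opening: 0.0003
```

Request:
arm_command([
  [[0,0,0,0,0,0.002,-1],[0,0,0,0,0,0.002,-1]],
])

```text
time: 5.15
tool_pos: [0.4652, -0.0719, 0.0779]
tool_rot: [3.141, 0.0, 2.869]
contact_force: [0.4, 1.1, 0.2]
opening: 0.0009
```

Request:
arm_command([
  [[0,0,0,0,0,0.002,-1],[0,0,0,0,0,0.002,-1]],
])

```text
time: 5.35
tool_pos: [0.4652, -0.0719, 0.0773]
tool_rot: [3.141, -0.0, 2.869]
contact_force: [0.5, -0.0, 0.5]
opening: 0.0003
```

Request:
arm_command([
  [[0,0,0,0,0,0.0015,-1],[0,0,0,0,0,0.0015,-1]],
])

```text
time: 5.55
tool_pos: [0.4652, -0.0719, 0.0768]
tool_rot: [3.142, 0.0, 2.869]
contact_force: [-0.8, 0.2, 0.7]
opening: 0.0007
```

Request:
arm_command([
  [[0,0,0,0,0,0.0015,-1],[0,0,0,0,0,0.0015,-1]],
])

```text
time: 5.75
tool_pos: [0.4652, -0.0719, 0.0764]
tool_rot: [3.141, -0.0, 2.869]
contact_force: [0.7, -0.2, 0.1]
opening: 0.0005
```

Request:
arm_command([
  [[0,0,0,0,0,0.0015,-1],[0,0,0,0,0,0.0015,-1]],
])

```text
time: 5.95
tool_pos: [0.4652, -0.0719, 0.0759]
tool_rot: [3.142, -0.0, 2.869]
contact_force: [-0.3, -0.4, 1.3]
opening: 0.0002
```

Request:
arm_command([
  [[0,0,0,0,0,0.0015,-1],[0,0,0,0,0,0.0015,-1]],
])

```text
time: 6.15
tool_pos: [0.4652, -0.0719, 0.0755]
tool_rot: [3.141, -0.0, 2.869]
contact_force: [-0.1, -0.6, -0.1]
opening: 0.0006
```

Request:
arm_command([
  [[0,0,0,0,0,0.0015,-1],[0,0,0,0,0,0.0015,-1]],
])

```text
time: 6.35
tool_pos: [0.4652, -0.0718, 0.075]
tool_rot: [3.141, -0.0, 2.869]
contact_force: [-1.2, 0.3, 0.9]
opening: 0.0002
```

Request:
arm_command([
  [[0,0,0,0,0,0.0015,-1],[0,0,0,0,0,0.0015,-1]],
])

```text
time: 6.55
tool_pos: [0.4652, -0.0718, 0.0746]
tool_rot: [3.141, 0.0, 2.869]
contact_force: [-0.3, -0.4, 0.0]
opening: 0.0003
```

Request:
arm_command([
  [[0,0,0,0,0,0.0015,-1],[0,0,0,0,0,0.0015,-1]],
])

```text
time: 6.75
tool_pos: [0.4652, -0.0719, 0.0741]
tool_rot: [3.141, -0.0, 2.869]
contact_force: [-0.0, 0.7, 0.4]
opening: 0.0005
```

Request:
arm_command([
  [[0,0,0,0,0,0.0015,-1],[0,0,0,0,0,0.0015,-1]],
])

```text
time: 6.95
tool_pos: [0.4652, -0.0718, 0.0737]
tool_rot: [3.142, -0.0, 2.869]
contact_force: [-0.3, 0.0, 2.3]
opening: 0.0005
```

Run:
```python
from cell import robot
from h import *
s=robot.observe();print(s["time"],s["tool_pos"],s["contact_force"],s["torque"])
n=robot.read_camera("side");np.savez("pics/side2.npz",**n);c2=n
b=cv2.resize(c2["image"][160:280,220:360,::-1],(700,600))
cv2.imwrite("pics/s2.png",b)
P0=cloud(dict(np.load("pics/side0.npz")));P=cloud(n)
for nm,x,y in[("1",.522,.047),("2",.502,-.083),("3",.653,.0185),("4",.629,-.1135)]:
    for Q in(P0,P):
        m=(np.hypot(Q[...,0]-x,Q[...,1]-y)<.038)&(Q[...,2]>.066)&(Q[...,2]<.086)&((Q[...,0]-x)*-.963+(Q[...,1]-y)*.27<.015)
        q=Q[m];A=np.c_[q[:,:2]-[x,y],np.ones(len(q))];k=np.linalg.lstsq(A,q[:,2],rcond=None)[0];print(nm,len(q),k.round(4))
```

```text
6.95 [ 0.4651732  -0.07184907  0.07367763] [-0.34372414  0.02097864  2.3485237 ] [0.08411238 0.07974372 0.02804925]
1 261 [ 0.0037 -0.0049  0.0761]
1 0 [0. 0. 0.]
2 321 [0.0146 0.0118 0.0774]
2 27 [ 0.2207 -0.0617  0.0756]
3 245 [0.0102 0.0065 0.079 ]
3 241 [ 0.0145 -0.0002  0.0785]
4 262 [-0.0164 -0.0107  0.0708]
4 269 [0.0018 0.0038 0.0705]
```

View pics/s2.png

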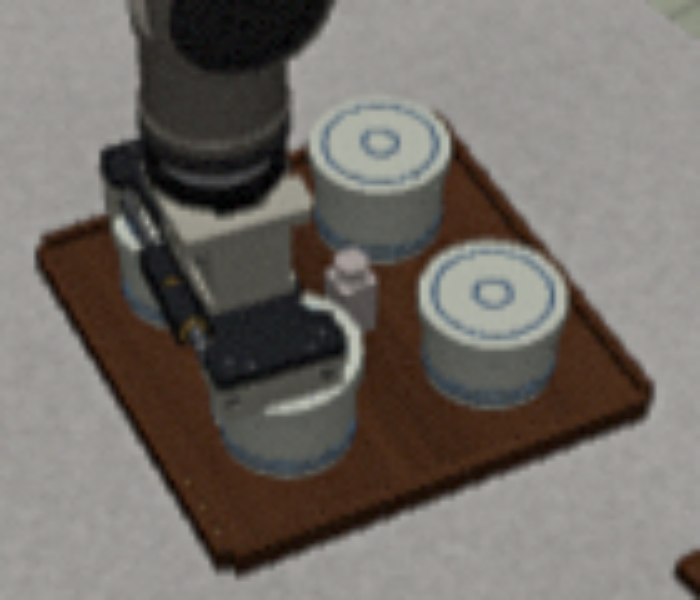

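Request:
arm_command([
  [[0,0,0,0,0,0.001,-1],[0,0,0,0,0,0.001,-1]],
])

```text
time: 7.2
tool_pos: [0.4652, -0.0719, 0.0735]
tool_rot: [3.142, -0.0, 2.869]
contact_force: [-1.5, 0.2, 2.7]
opening: -0.0
```

Run:
```python
from cell import robot
from h import *
n=robot.read_camera("scene");np.savez("pics/scene2.npz",**n)
b=cv2.resize(n["image"][170:290,205:345,::-1],(700,600))
cv2.imwrite("pics/sc2.png",b)
P0=cloud(dict(np.load("pics/scene0.npz")));P=cloud(n)
for nm,x,y in[("1",.525,.0475),("2",.505,-.082),("3",.656,.019),("4",.632,-.1145)]:
    for Q in(P0,P):
        m=(np.hypot(Q[...,0]-x,Q[...,1]-y)<.038)&(Q[...,2]>.066)&(Q[...,2]<.086)&((Q[...,0]-x)*-.963+(Q[...,1]-y)*.27<.02)
        q=Q[m];A=np.c_[q[:,:2]-[x,y],np.ones(len(q))];k=np.linalg.lstsq(A,q[:,2],rcond=None)[0];print(nm,len(q),k.round(4))
s=robot.observe();print(s["time"],s["tool_pos"],s["contact_force"],s["torque"])
```

```text
1 395 [-0.0048  0.0034  0.0773]
1 392 [0.0017 0.0029 0.0772]
2 440 [-0.0035  0.0059  0.0783]
2 387 [ 0.1167 -0.0078  0.0786]
3 519 [-0.0069  0.0005  0.0796]
3 522 [ 0.0021 -0.0018  0.0795]
4 572 [-0.0019  0.0056  0.071 ]
4 566 [-0.0066  0.003   0.071 ]
7.25 [ 0.46518932 -0.07186232  0.07345154] [-0.94292963 -0.20284339  1.55922425] [ 0.03228631  0.21591225 -0.06855883]
```

View pics/sc2.png

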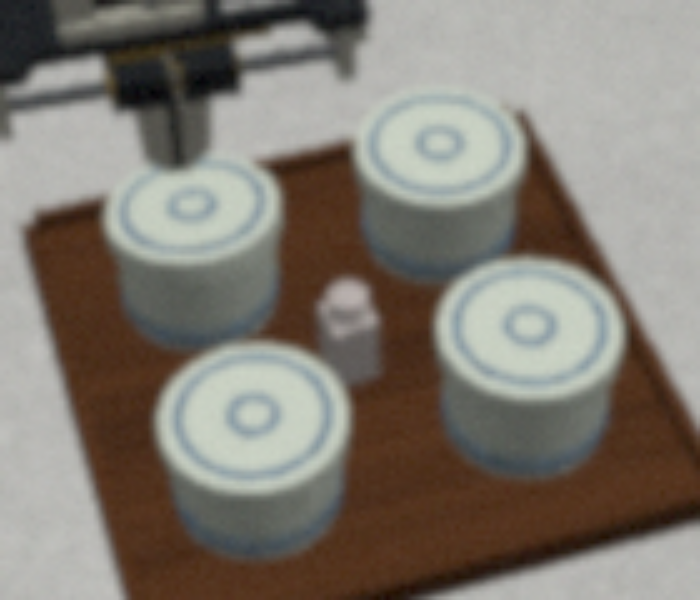

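Cover 2 clearly tips. Depth gives a slope of 0.117 rad with the edge about 4 mm down under about 2 N, while the other covers stay at 0. I'll release it and go to its middle.

Request:
arm_command([
  [[0,0,0,0,0,-0.02,-1],[0,0,0,0,0,-0.04,-1],[0,0,0,-0.06,0,-0.045,-1],[0,0,0,-0.131,0,-0.045,-1],[0,0,0,-0.131,0,-0.03,-1],[0,0,0,-0.131,0,-0.018,-1],[0,0,0,-0.131,0,-0.018,-1],[0,0,0,-0.131,0,-0.018,-1]],
])

```text
time: 8.05
tool_pos: [0.5021, -0.0821, 0.0786]
tool_rot: [3.141, -0.001, 2.869]
contact_force: [-1.0, -0.5, 0.1]
opening: 0.0007
```

Run:
```python
from cell import robot
from h import *
n=robot.read_camera("scene")
cv2.imwrite("pics/sc3.png",cv2.resize(n["image"][170:290,205:345,::-1],(700,600)))
P=cloud(n)
x,y=.505,-.082
for d in (1,):
    Q=P;m=(np.hypot(Q[...,0]-x,Q[...,1]-y)<.038)&(Q[...,2]>.066)&(Q[...,2]<.086)&((Q[...,0]-x)>.012)
    q=Q[m];A=np.c_[q[:,:2]-[x,y],np.ones(len(q))];print(len(q),np.linalg.lstsq(A,q[:,2],rcond=None)[0].round(4))
s=robot.observe();print(s["time"],s["tool_pos"],s["contact_force"])
```

```text
167 [-0.0235  0.0068  0.0788]
8.1 [ 0.50238785 -0.08220349  0.07876836] [-0.49535581 -0.01595204 -0.08125417]
```

View pics/sc3.png

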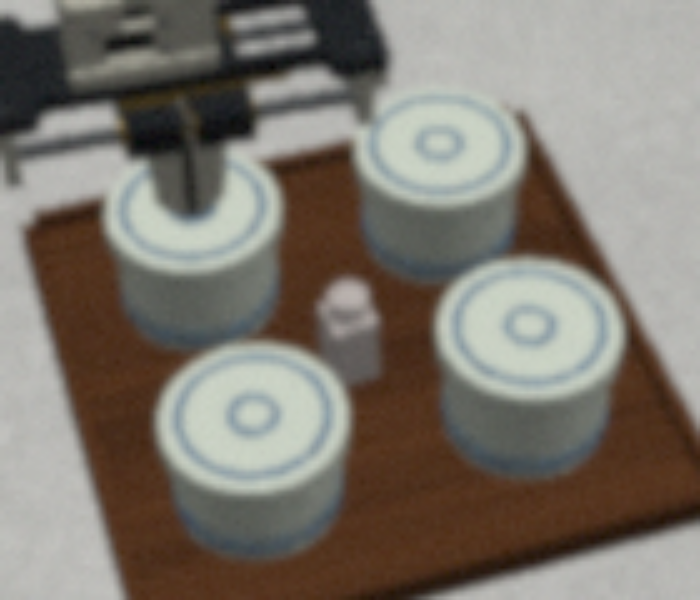

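The cover has sprung back level, and the fingertips are over its centre ring at (192,208). Now I press down in steps.

Request:
arm_command([
  [[0,0,0,0,0,0.002,-1],[0,0,0,0,0,0.004,-1],[0,0,0,0,0,0.006,-1],[0,0,0,0,0,0.006,-1]],
])

```text
time: 8.5
tool_pos: [0.503, -0.0825, 0.0774]
tool_rot: [3.142, 0.0, 2.869]
contact_force: [-1.0, 0.6, 5.0]
opening: 0.0005
```

Request:
arm_command([
  [[0,0,0,0,0,0.002,-1],[0,0,0,0,0,0.002,-1]],
])

```text
time: 8.7
tool_pos: [0.5031, -0.0825, 0.0771]
tool_rot: [-3.142, 0.0, 2.869]
contact_force: [-3.0, 0.4, 7.6]
opening: 0.0002
```

Request:
arm_command([
  [[0,0,0,0,0,0.002,-1],[0,0,0,0,0,0.002,-1]],
])

```text
time: 8.9
tool_pos: [0.5031, -0.0825, 0.0765]
tool_rot: [-3.142, 0.0, 2.869]
contact_force: [-3.2, 1.3, 6.7]
opening: -0.0
```

Request:
arm_command([
  [[0,0,0,0,0,0.002,-1],[0,0,0,0,0,0.002,-1]],
])

```text
time: 9.1
tool_pos: [0.503, -0.0825, 0.0759]
tool_rot: [-3.142, 0.0, 2.869]
contact_force: [-3.4, 0.4, 8.4]
opening: 0.0006
```

Request:
arm_command([
  [[0,0,0,0,0,0.002,-1],[0,0,0,0,0,0.002,-1]],
])

```text
time: 9.3
tool_pos: [0.5031, -0.0825, 0.0754]
tool_rot: [-3.142, 0.001, 2.869]
contact_force: [-3.9, 0.4, 9.0]
opening: 0.0006
```

Request:
arm_command([
  [[0,0,0,0,0,0.002,-1],[0,0,0,0,0,0.002,-1]],
])

```text
time: 9.5
tool_pos: [0.5031, -0.0825, 0.0747]
tool_rot: [-3.142, 0.0, 2.869]
contact_force: [-2.2, 0.0, 8.4]
opening: 0.0005
```

Request:
arm_command([
  [[0,0,0,0,0,0.002,-1],[0,0,0,0,0,0.002,-1]],
])

```text
time: 9.7
tool_pos: [0.5031, -0.0825, 0.0741]
tool_rot: [-3.142, 0.0, 2.869]
contact_force: [-1.6, 0.9, 7.6]
opening: 0.0003
```

Request:
arm_command([
  [[0,0,0,0,0,0.002,-1],[0,0,0,0,0,0.002,-1]],
])

```text
time: 9.9
tool_pos: [0.5031, -0.0825, 0.0735]
tool_rot: [-3.142, 0.0, 2.869]
contact_force: [-2.5, 0.7, 8.5]
opening: 0.0006
```

Request:
arm_command([
  [[0,0,0,0,0,0.002,-1],[0,0,0,0,0,0.002,-1]],
])

```text
time: 10.1
tool_pos: [0.5031, -0.0825, 0.0731]
tool_rot: [3.142, 0.001, 2.869]
contact_force: [-3.2, 1.0, 10.4]
opening: 0.0006
```

```bash
cat > chk.py <<'E'
from cell import robot
from h import *
n=robot.read_camera("scene")
P=cloud(n)
for x,y in[(.505,-.082),(.525,.0475),(.656,.019),(.632,-.1145)]:
    Q=P;m=(np.hypot(Q[...,0]-x,Q[...,1]-y)<.038)&(Q[...,2]>.062)&(Q[...,2]<.086)&((Q[...,0]-x)>.0)
    q=Q[m];A=np.c_[q[:,:2]-[x,y],np.ones(len(q))];print(len(q),np.linalg.lstsq(A,q[:,2],rcond=None)[0].round(4))
s=robot.observe();print(s["time"],s["tool_pos"],s["contact_force"],s["torque"])
E
python3 chk.py
```

```text
286 [-0.0625 -0.006   0.0756]
249 [-0.0005 -0.0018  0.0773]
324 [-0.0137 -0.0021  0.0797]
359 [-0.0085  0.006   0.0713]
10.15 [ 0.50311856 -0.08247828  0.07307415] [-2.77537125  0.85980575  9.61491075] [0.12520526 0.55728935 0.00687997]
```

```bash
cat > chk.py <<'E'
from cell import robot
from h import *
import sys
n=robot.read_camera("scene")
P=cloud(n)
for x,y in[(.505,-.082),(.525,.0475),(.656,.019),(.632,-.1145)]:
    Q=P;dx=Q[...,0]-x;dy=Q[...,1]-y;r=np.hypot(dx,dy)
    m=(r<.038)&(Q[...,2]>.062)&(Q[...,2]<.086)&(r>.02)&(dx>-.01)
    q=Q[m];A=np.c_[q[:,:2]-[x,y],np.ones(len(q))];print(len(q),np.linalg.lstsq(A,q[:,2],rcond=None)[0].round(4))
    print([ (np.median(Q[...,2][m&(abs(np.arctan2(dy,dx)-t)<.3)])*1000).round(1) for t in(-1.5,-.75,0,.75,1.5)])
s=robot.observe();print(s["time"],s["tool_pos"],s["contact_force"],s["torque"])
cv2.imwrite(f"pics/{sys.argv[1]}.png",cv2.resize(n["image"][170:290,205:345,::-1],(700,600)))
E
python3 chk.py c4
```

```text
237 [-0.0062 -0.0024  0.0741]
[np.float64(74.0), np.float64(73.7), np.float64(73.9), np.float64(74.0), np.float64(73.9)]
217 [ 0.0128 -0.0032  0.0769]
[np.float64(77.1), np.float64(77.1), np.float64(77.5), np.float64(77.0), np.float64(77.3)]
286 [-0.0031 -0.0037  0.0796]
[np.float64(79.7), np.float64(79.5), np.float64(79.3), np.float64(79.7), np.float64(79.5)]
305 [ 0.0029 -0.0018  0.071 ]
[np.float64(71.1), np.float64(71.0), np.float64(71.1), np.float64(71.3), np.float64(70.5)]
10.2 [ 0.50310486 -0.0824699   0.07306923] [-2.48471376  1.87318263  9.85334718] [ 0.11674368  0.49598819 -0.03632902]
```

View pics/c4.png

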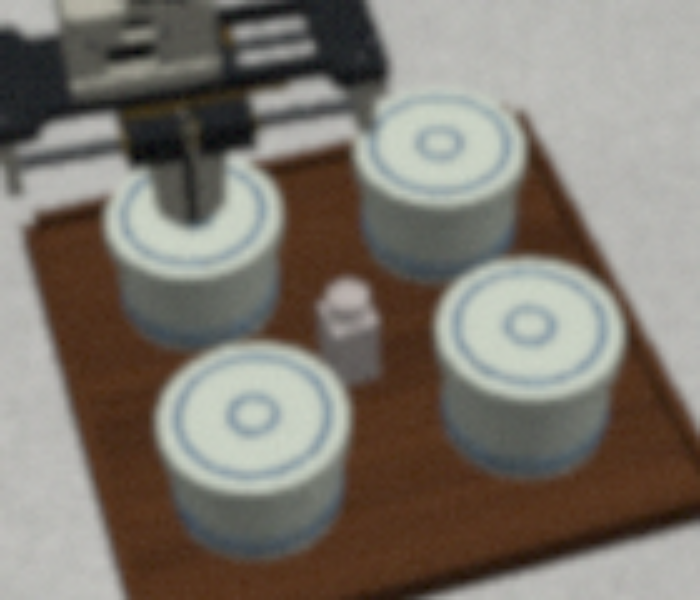

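The cover is level and about 4.5 mm lower (78.3 to 74 mm in depth). I'll press on to confirm it is home, to roughly 15 N.

Request:
arm_command([
  [[0,0,0,0,0,0.002,-1],[0,0,0,0,0,0.002,-1]],
])

```text
time: 10.4
tool_pos: [0.5031, -0.0825, 0.0729]
tool_rot: [-3.142, 0.001, 2.869]
contact_force: [-5.0, 0.5, 13.4]
opening: 0.0006
```

Request:
arm_command([
  [[0,0,0,0,0,0.001,-1],[0,0,0,0,0,0.001,-1]],
])

```text
time: 10.6
tool_pos: [0.5031, -0.0825, 0.0729]
tool_rot: [-3.142, 0.001, 2.869]
contact_force: [-5.4, 0.8, 15.9]
opening: 0.0008
```

Request:
arm_command([
  [[0,0,0,0,0,0.0004,-1],[0,0,0,0,0,0.0004,-1],[0,0,0,0,0,0.0004,-1],[0,0,0,0,0,0.0004,-1]],
])

```text
time: 11.0
tool_pos: [0.5032, -0.0825, 0.0728]
tool_rot: [-3.142, 0.001, 2.869]
contact_force: [-5.2, 1.9, 16.2]
opening: 0.0007
```

```bash
python3 chk.py c5
python3 - <<'E'
from cell import robot
s=robot.observe();print(s["time"],s["contact_force"],s["tool_pos"])
E
```

```text
241 [-0.0044 -0.0013  0.0738]
[np.float64(74.1), np.float64(73.5), np.float64(73.6), np.float64(74.4), np.float64(73.4)]
219 [-0.0093 -0.0044  0.0772]
[np.float64(77.1), np.float64(77.0), np.float64(77.3), np.float64(76.8), np.float64(77.1)]
288 [-0.0104 -0.0016  0.0797]
[np.float64(79.6), np.float64(80.0), np.float64(79.1), np.float64(79.9), np.float64(79.1)]
315 [-0.008  -0.0008  0.0713]
[np.float64(71.2), np.float64(70.9), np.float64(70.8), np.float64(71.2), np.float64(71.0)]
11.05 [ 0.50312903 -0.08247865  0.07281874] [-5.33114415  1.33324118 16.56885329] [ 0.22998622  0.92206306 -0.01247818]
11.05 [-5.33114415  1.33324118 16.56885329] [ 0.50312903 -0.08247865  0.07281874]
```

View pics/c5.png

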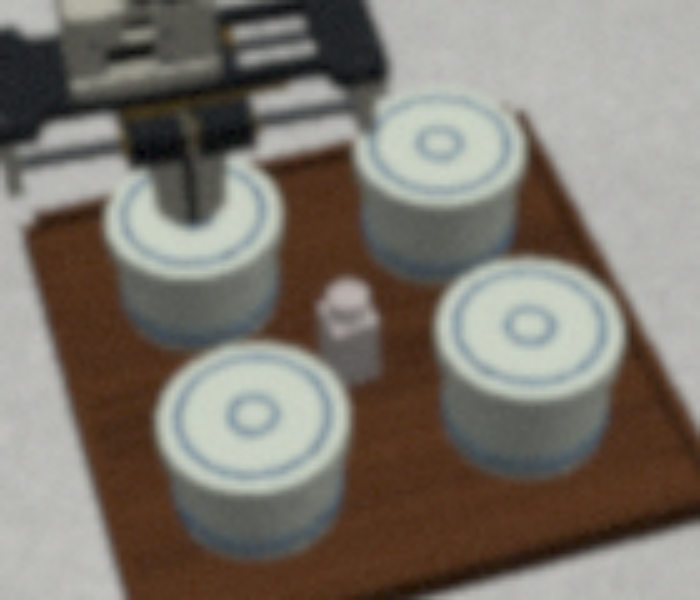

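The cover is home, level and still pressed at about 16.5 N. The fingers touch only this cover, so I'm handing in.

```bash
python3 -c "
from cell import robot
print(robot.hand_in())"
```

```text
the job is handed in; nothing more can be done
None
```

I found the unseated cover, pressed it home in its middle, and handed the job in at about 11 s with the fingers still pressing on it.

- **Which cover:** It was the one nearest the robot on the right, at about (0.503, -0.083). A light press of 2–3 N near its edge dipped it about 4 mm and tilted it 0.117 rad. The first cover I tried, at (0.524, 0.048), held firm at 7 N, so I took it as seated. I did not press the other two, because the rocking cover was already clear.
- **Pressing it home:** It sank about 4.5 mm under 7–10 N, which is less than the stated 12–20 N. It then went stiff, with no more than 0.1 mm of movement between 13 and 16 N.
- **Last checks:** The cover measured level within 0.01 rad and was pressed at about 16.5 N. The other three covers and the stamp looked unmoved, with cover heights unchanged to about 0.3 mm. I never went near the cup, paperweight or bowl after the start, and did not measure them again.
- **Odd reading:** A sideways force of about 5 N remained on the tool during the final press. It did not move or tilt the cover.

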